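# Put the amber filter in the inspection lamp, then open its shutter

### The arm

A 6-joint arm with a two-finger parallel gripper is mounted at the origin on a cart in front of the work surface, level with it; the furniture and walls round the work are solid. World frame = base frame: x ahead of the robot, y to its left, z up, the work surface at z = 0. Lengths are in m, angles in rad, forces in N, time in s.
With the tool pointing down it reaches from about 0.35 to 0.775 m from the base axis. Payload 7.3 kg.
Tool frame: the origin (TCP) lies at the very end of the fingers, on their centre line; the grasp point (between the pads) lies 19 mm behind it; z points along the fingers, y is the line along which they close (so a half turn about z gives the same grasp; the last joint's range is limited). The gripper opens to 92 mm and grips with 3 to 60 N. Pads are 19 mm wide; open, the fingers measure 130 mm over their backs; the gripper's body (75 mm by 190 mm) begins 47 mm behind the grasp point.
Start: joints at [0.992, 0.342, 1.524, -0, 1.275, -0.146], TCP at [0.22, 0.477, 0.227] pointing down, gripper open.
Joint ranges: [-2.53, 2.53], [-0.77, 2.02], [0.04, 2.7], [-1, 4.14], [0.28, 2.66], [-3.11, 3.11]. Speed limits (rad/s): [2.57, 2.57, 3.14, 3.14, 3.14, 3.14].

### API

Orientations are given as [roll, pitch, yaw] about the fixed x, y, z axes, in that order (R = Rz(yaw) Ry(pitch) Rx(roll)).
In Python, from cell import robot, read_camera, get_calibration gives the robot as it stands. The module is installed in compiled form; this text tells all that it offers.
- The arm moves only by the tool send_rows, never from a script. Its argument "plan" is a list of rows, each a list of 2 entries, a list of its own where there are three numbers: the shift along the tool's x, y, z as a fraction of full scale, then the turn, a rotation vector about the tool's x, y, z as a fraction of full scale. A call has exactly 10 rows; each row shifts and turns the commanded pose from where the row before left it, along the tool's axes as they then stand; what a row does not reach is not made up. Full scale, the value 1, is 0.025 m for a shift and 90 degrees for a turn. A row lasts 1/8 s, in which the tool goes at most 62.5 mm and 10.7 degrees, less where a joint would pass 70% of its speed; a pose out of reach is approached as far as the arm can. A call with a number of a shift or a turn outside -1 to 1 is refused whole. A call with a gripper value outside its range is refused whole. "gripper" is the opening, from -1 (shut) to 1 (fully open), so that 0 is half open, set as the call begins (left out, the last holds). The fingers move at their own pace and stop on an object; "force" is the grip in N (left out, the last holds). Time passes only in rows, so rows that do not move let the fingers close, or fill a call up. It gives the time, the measured TCP pose, the force, the opening and the grip force at its end, in the units of the state.
- robot.observe(): the state, without advancing time (a new reading comes with each control period).
- read_camera(name): name is "side" or "top" or "wrist"; returns (picture, depth): 420x560x3 uint8, blue, green, red; 420x560 float32, m along the optical axis (not along the pixel's ray), 0 where there is no reading.
- get_calibration(name): a dict with "intrinsics" (3x3 intrinsics, pixels), "rvec" (rotation vector, rad) and "tvec" (3), from world to camera coordinates, as OpenCV has them. Camera axes: x right, y down, z forward; pixel columns grow to the right and rows downward; lengths in m; the calibration is good to about 2 mm. A picture is of the moment at which its call begins: read the wrist's pose just before it. get_calibration takes no time and is no camera call; for the wrist camera it gives the pose at the moment of the call.
- robot.hand_in(): hands the job in; it is judged then, once.
The state is a dict: "time": time; "qpos": joint angles; "qvel": joint speeds; "joint_efforts": joint torques, N m; "tool_pos": TCP position; "tool_rot": TCP orientation; "contact_force": force on the tool from outside, world axes, zero at the start; "torque": the same for the moment, N m; "opening": finger opening in m; "grip_force": force on a finger pad.
Only numpy, scipy, OpenCV 4.12 (cv2) and the standard library are available. Lean on these libraries where they do the work, as an engineer would, in place of code of your own. Each camera call takes 0.05 s, during which the arm holds its last target. There are 200 camera calls.

### The job

Resist-coated dies wait under the inspection lamp and must see amber light only. With the shutter still shut, push the filter wheel round by its upright tabs, either way round, until the amber filter (the one with the amber tab) has clicked into place under the lamp head; then push the white end of the shutter slide all the way in to open it, and move clear. Only push with the fingertips: grasp, pinch or lift nothing, keep off the filter glass, push gently so that the lamp is not shoved along the bench, and leave the dies and the other things where they are.

Things in the scene. Friction and masses are not known exactly. Their poses are not given: they have to be found in the camera images.
- lamp: inspection lamp standing loose (4 kg) on rubber feet: white base 205 x 150 x 18 mm, steel column, black arms. Origin on the bench under the filter wheel's axis; x points from that axis to the column (away from the robot, within 0.25 rad), z up, +y is the lamp's left. Base from x = -65 to 140, y = -75 to 75 mm; column (26 mm thick, 201 mm high) at x = 118 mm
- head (a point): top centre of the lamp's round LED head (45 mm across, on a 44 x 50 mm collar), on the beam axis 40 mm from the wheel's axis towards the column, 197 mm above the bench. An arm at 173 to 195 mm height joins it to the column. On the robot's side of the wheel's axis nothing stands higher than the tabs
- filter_wheel: level black disc, 120 mm across, 8 mm thick; origin on its vertical axis, at its underside, 127 mm above the bench. Top at 135 mm, glass and rings 136 mm, hub cap (34 mm across) 145 mm. Five filters on a 40 mm radius, 72 degrees apart, each with a tab in line outside the disc. Amber lies on the body's +x; then anticlockwise from above green, white (clear), grey, blue
- hub (a point): top of the wheel's hub, on its axis. The wheel turns endlessly both ways and friction keeps it where it is left, at the start anywhere but near amber. A sprung roller clicks it into five notches, each with one filter centred under the head: from within about 12 degrees it jumps in by itself when moved (also at the first touch); about 2 N at a tab takes it out again, 0.2 N turns it in between
- filters: the five coloured glass discs (28 mm across) in the wheel, not to be touched; moves with the wheel
- tab_amber (a point): centre of the amber cap of the amber filter's tab, 81 mm from the wheel's axis, 143.5 mm above the bench. All five tabs are alike: upright, 9 mm thick, the coloured cap from 69 to 93 mm radius and 135 to 152 mm height, on a black foot (57 to 91 mm radius, 127 to 137 mm height)
- tab_green (a point): centre of the green cap of the tab of the green filter (see filter_wheel)
- tab_clear (a point): centre of the white cap of the tab of the white filter (see filter_wheel)
- tab_grey (a point): centre of the grey cap of the tab of the grey filter (see filter_wheel)
- tab_blue (a point): centre of the blue cap of the tab of the blue filter (see filter_wheel)
- amber_filter (a point): centre of the amber filter, 40 mm from the wheel's axis
- beam (a point): point on the lamp's beam axis at the wheel's height; the amber filter's centre must come here (seen from above)
- shutter (a joint): travel of the shutter slide in m: 0 shut, 0.030 open (at its stop). It slides along the lamp's +y (from the lamp's right to its left) through the head; about 2 N moves it, and it stays where it is left
- shutter_end (a point): centre of the outer (-y) face of the slide's white upturned end, the face to push: 28 mm wide along the lamp's x, 6 mm thick, 162 to 188 mm above the bench; at x = 40 mm and, shut, y = -75 mm, open y = -45 mm in the lamp's frame. The slide's left end is a like black plate. The slide passes 10 mm above the wheel's tabs
- wand_rest: fixed stand left of the lamp: a round foot and a 0.25 m upright rod with a slanting wand on top that holds a 200 mm wafer at 0.28 m height, up to 0.36 m above the bench; the rod stands 0.07 m nearer the robot and 0.11 m further right than this point (the origin, on the bench); keep the arm clear of it
- die_box: flat black gel box of dies, 52 x 52 x 14 mm, loose on the lamp's stage under the beam; origin at the centre of its underside; leave alone
- wand: black vacuum wand with a white tip, 236 x 24 x 20 mm, lying loose in front of the lamp; origin at the centre of its underside; leave alone
- loupe: black stand loupe with a white band, 44 mm across, 35 mm high, loose; origin at the centre of its underside; leave alone
- carrier: round black wafer carrier, 70 mm across, 14 mm high, loose; origin at the centre of its underside; leave alone
- pad: yellow note pad, 76 x 76 x 11 mm, loose; origin at the centre of its underside; leave alone
- gel_box: flat black gel box, 52 x 52 x 14 mm, loose on the bench; origin at the centre of its underside; leave alone
- swabs: white box of swabs, 160 x 70 x 22 mm, loose behind the lamp; origin at the centre of its underside; leave alone

How it is judged:
On the way, in this order (a step that is already met when the one before it is completed fails the run):
1. the amber filter has clicked in under the lamp head (centre within 3 mm of the beam axis), the shutter still shut (horizontal distance between amber_filter and beam below 0.003 m and angular speed of filter_wheel below 0.15 rad/s and value of joint shutter below 0.005 m), for 0.3 s.
2. the shutter is pushed open (at least 26 of its 30 mm) (value of joint shutter above 0.026 m), for 0.2 s.
At the end, for the whole second after the job is handed in: the amber filter rests under the lamp head, its centre within 3 mm of the beam axis, and the shutter slide is at least 26 mm open; the lamp stands flat and still (horizontal distance between amber_filter and beam below 0.003 m and angular speed of filter_wheel below 0.1 rad/s and value of joint shutter above 0.026 m and angle between lamp's own z axis and vertical below 0.03 rad and linear speed of lamp below 0.02 m/s); the robot touches nothing.
It fails at once if the shutter is opened by more than 6 mm while the amber filter is not in place (more than 6 mm off the beam axis): the dies are fogged (value of joint shutter above 0.006 m and horizontal distance between amber_filter and beam above 0.006 m).
It fails at once if the filter glass is touched (contact force between any of the fingers, the arm and filters above 0.5 N).
It fails at once if the wheel is pinched or forced (more than 15 N on it), or the lamp or its shutter is gripped or struck hard (more than 35 N) (contact force between the fingers and filter_wheel above 15 N or contact force between the fingers and lamp above 35 N).
It fails at once if the lamp is shoved more than 15 mm, lifted or tipped (distance of lamp from where it was at the start of the episode above 0.015 m or height (world z) of lamp above 0.006 m or angle between lamp's own z axis and vertical above 0.08 rad).
It fails at once if the box of dies or another bystander is moved by more than 15 mm or lifted (distance of any of die_box, wand, loupe, carrier, pad, gel_box, swabs from where it was at the start of the episode above 0.015 m).
It also fails if it takes over 70 s, if anything falls off the work surface, if the arm or the gripper's body presses on something with over 40 N, if the wrist force passes 120 N, or if a joint passes its speed limit or range.

## Working session

There is one attempt and no reset: what is moved stays moved. The work goes in short steps, Python scripts to look and compute and a tool call to move; the robot and the scene stay as the last step left them, time stands still between calls to the robot, and variables do not carry over. Pictures are saved under pics/ and viewed, at most 12 in all, crops included, and the job is handed in when it is done.

Besides the shell and the picture viewer there is one more tool, called after ">>>" as a command line: name --argument value ..., lists and objects as JSON in quotes. send_rows: Moves the arm, as the interface text tells. Shift numbers are shares of 0.025 m and turn numbers shares of 90 degrees, none past 1 either way. Its arguments: {"type":"object","properties":{"plan":{"type":"array"},"gripper":{"type":"number"},"force":{"type":"number"}},"required":["plan"]}

```bash
mkdir -p pics; cat > h.py <<'E'
import numpy as np, cv2
from cell import robot, read_camera, get_calibration
def cam(n):
    c=get_calibration(n); R=cv2.Rodrigues(np.array(c["rvec"],float))[0]
    return np.array(c["intrinsics"]),R,np.array(c["tvec"],float).reshape(3)
def world(n,u,v,d=None,z=None):
    K,R,t=cam(n); r=np.linalg.inv(K)@[u,v,1.]
    o=-R.T@t; w=R.T@r
    s=d if d is not None else (z-o[2])/w[2]
    return o+s*w
def proj(n,P):
    K,R,t=cam(n); q=K@(R@np.array(P)+t); return q[:2]/q[2]
E
python3 - <<'E'
from h import *
print(robot.observe())
for n in("top","side"):
    p,d=read_camera(n); cv2.imwrite(f"pics/{n}0.png",p); np.save(n+"0.npy",d)
    K,R,t=cam(n); print(n,K[0,0],-R.T@t,R)
E
```

```text
{'time': 0.0, 'qpos': array([ 9.91994462e-01,  3.42721860e-01,  1.52500925e+00, -1.25518512e-05,
        1.27540378e+00, -1.45995225e-01]), 'qvel': array([-0.00206502, -0.00092609, -0.00080193, -0.00113645,  0.00309042,
        0.00079451]), 'joint_efforts': array([ 6.30788036e-04, -4.31246746e+01, -2.44210660e+01,  7.16690160e-02,
        5.60832547e-02, -1.24039111e-04]), 'tool_pos': array([0.21995215, 0.47625605, 0.22604813]), 'tool_rot': array([-3.14006508e+00, -2.12484310e-04,  2.70878951e+00]), 'contact_force': array([-0.0398394 ,  0.08000475, -0.60731331]), 'torque': array([ 0.00641474,  0.00526554, -0.03840341]), 'grip_force': 0.0, 'opening': 0.09204861317413311}
top 396.3106165380095 [0.49180086 0.05151187 1.30102773] [[-0.01491107 -0.99973558  0.01750505]
 [-0.99766259  0.01370799 -0.06694364]
 [ 0.06668598 -0.01846234 -0.99760319]]
side 538.8558948184178 [0.66251508 1.26278678 0.94346264] [[-0.99806525  0.0618067  -0.00675913]
 [ 0.04001131  0.55526357 -0.83071142]
 [-0.04759043 -0.82937465 -0.55666224]]
```

View pics/top0.png

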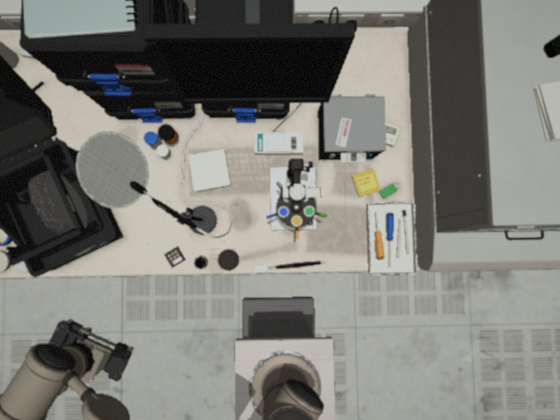

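View pics/side0.png

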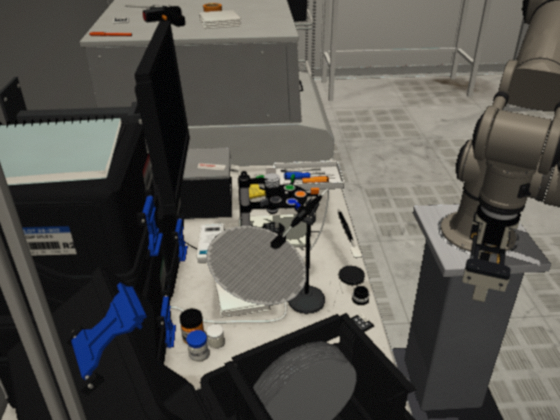

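The top view shows the wheel near pixel (297,212) with the amber tab towards the robot at about (296,236). The head is at (297,190), and the wafer on its rod is at the left. I'll enlarge this area.

```bash
python3 - <<'E'
import cv2
p=cv2.imread("pics/top0.png")[150:280,220:380]
cv2.imwrite("pics/c0.png",cv2.resize(p,None,fx=4.5,fy=4.5,interpolation=cv2.INTER_CUBIC))
E
```

```text
(no output)
```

View pics/c0.png

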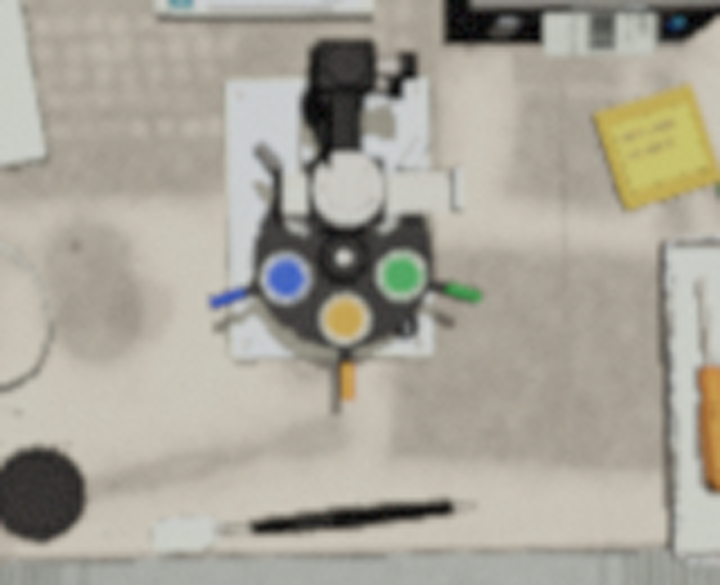

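The enlarged crop (4.5x, offset 220,150) shows these positions in crop pixels:

| Feature | Crop pixel |
|---|---|
| Hub | (344,257) |
| Head | (348,188) |
| Amber tab | (347,381) |
| Green tab | (462,293) |
| Blue tab | (230,298) |
| Shutter's right end | (455,190) |

Amber is about half a turn from the beam.

```bash
python3 - <<'E'
from h import *
f=lambda u,v,z: world("top",220+(u+.5)/4.5-.5,150+(v+.5)/4.5-.5,z=z).round(4)
P=dict(hub=f(344,257,.145),head=f(348,188,.197),amb=f(347,381,.1435),green=f(462,293,.1435),blue=f(230,298,.1435),
 gf=f(402,274,.136),bf=f(286,277,.136),af=f(345,319,.136),white=f(455,190,.18),b1=f(227,80,.018),b2=f(232,357,.018),b3=f(433,355,.018),b4=f(430,80,.018))
for k,v in P.items(): print(k,v)
for a in("amb","green","blue","gf","bf","af"):
    w=P[a]-P["hub"]; print(a,np.hypot(w[0],w[1]),np.degrees(np.arctan2(w[1],w[0])))
# tall things between arm and lamp
for n in("top","side"):
    d=np.load(n+"0.npy"); K,R,t=cam(n)
    v,u=np.mgrid[0:420,0:560]; r=np.linalg.inv(K)@np.stack([u.ravel(),v.ravel(),np.ones(u.size)])
    X=(R.T@(r*d.ravel()-t[:,None])).T[d.ravel()>0]
    for lo in np.arange(.05,.75,.1):
        row=[]
        for yl in np.arange(-.3,.65,.1):
            s=(X[:,0]>lo)&(X[:,0]<lo+.1)&(X[:,1]>yl)&(X[:,1]<yl+.1)
            row.append(X[s,2].max().round(2) if s.any() else None)
        print(n,round(lo,2),[None if q is None else float(q) for q in row])
E
```

```text
hub [ 0.5654 -0.0353  0.145 ]
head [ 0.6051 -0.0347  0.197 ]
amb [ 0.4849 -0.0359  0.1435]
green [ 0.541  -0.1119  0.1435]
blue [0.5398 0.0392 0.1435]
gf [ 0.5543 -0.0738  0.136 ]
bf [0.5534 0.0023 0.136 ]
af [ 0.5253 -0.0359  0.136 ]
white [ 0.6047 -0.1038  0.18  ]
b1 [0.7034 0.0377 0.018 ]
b2 [0.5026 0.037  0.018 ]
b3 [ 0.5019 -0.1077  0.018 ]
b4 [ 0.7016 -0.1099  0.018 ]
amb 0.0805022359937909 -179.57295861945522
green 0.08039228818736284 -107.66864656179987
blue 0.0787756942209969 108.96395945397678
gf 0.040068191873355107 -106.08288979420874
bf 0.03946846842734083 107.70042778866721
af 0.04010448852684699 -179.14277050908487
top 0.05 [-0.76, 0.01, 0.3, 0.3, 0.01, -0.76, -0.76, 0.34, -0.76, -0.76]
top 0.15 [-0.76, 0.01, -0.0, -0.02, -0.0, 0.58, 0.63, 0.59, 0.59, -0.76]
top 0.25 [-0.76, -0.76, -0.77, -0.77, -0.76, -0.77, -0.77, 0.59, 0.57, -0.77]
top 0.35 [0.03, 0.02, 0.02, 0.02, 0.02, 0.04, 0.02, 0.01, 0.12, 0.24]
top 0.45 [0.04, 0.16, 0.16, 0.16, 0.3, 0.31, 0.3, 0.01, 0.24, 0.24]
top 0.55 [0.03, 0.19, 0.21, 0.19, 0.05, 0.31, 0.31, 0.29, 0.27, 0.25]
top 0.65 [0.16, 0.16, 0.21, 0.03, 0.03, 0.03, 0.32, 0.32, 0.3, 0.24]
side 0.05 [-0.77, 0.01, 0.28, 0.27, 0.7, 0.71, 0.68, 0.58, None, None]
side 0.15 [None, 0.0, 0.0, 0.0, 0.0, 0.65, 0.65, 0.59, 0.59, None]
side 0.25 [None, None, None, None, None, None, None, 0.59, 0.57, None]
side 0.35 [0.03, 0.02, 0.02, 0.02, 0.02, 0.04, 0.02, 0.0, 0.0, 0.24]
side 0.45 [0.03, 0.15, 0.15, 0.15, 0.29, 0.3, 0.3, 0.0, 0.24, 0.24]
side 0.55 [0.03, 0.19, 0.21, 0.19, None, 0.3, 0.31, 0.29, 0.27, 0.24]
side 0.65 [0.16, 0.16, 0.21, None, None, 0.03, 0.32, 0.32, 0.3, 0.24]
```

>>> send_rows --plan '[[[-0.674,-0.695,0],[0,0,0]],[[-0.674,-0.695,0],[0,0,0]],[[-0.674,-0.695,0],[0,0,0]],[[-0.674,-0.695,0],[0,0,0]],[[-0.674,-0.695,0],[0,0,0]],[[-0.674,-0.695,0],[0,0,0]],[[-0.674,-0.695,0],[0,0,0]],[[-0.674,-0.695,0],[0,0,0]],[[-0.674,-0.695,0],[0,0,0]],[[-0.674,-0.695,0],[0,0,0]]]' --gripper -1 --force 3

```text
time: 1.35
tool_pos: [0.3003, 0.2474, 0.2265]
tool_rot: [-3.141, -0.0, 2.709]
contact_force: [0.1, 0.1, -0.2]
opening: 0.0008
grip_force: 0.0
```

>>> send_rows --plan '[[[-0.674,-0.695,0],[0,0,0]],[[-0.674,-0.695,0],[0,0,0]],[[-0.674,-0.695,0],[0,0,0]],[[-0.674,-0.695,0],[0,0,0]],[[-0.674,-0.695,0],[0,0,0]],[[-0.674,-0.695,0],[0,0,0]],[[-0.674,-0.695,0],[0,0,0]],[[-0.674,-0.695,0],[0,0,0]],[[-0.674,-0.695,0],[0,0,0]],[[-0.674,-0.695,0],[0,0,0]]]'

```text
time: 2.6
tool_pos: [0.3803, 0.0191, 0.2265]
tool_rot: [-3.142, -0.001, 2.709]
contact_force: [-0.7, 0.1, 0.3]
opening: 0.0005
grip_force: 0.0
```

>>> send_rows --plan '[[[0,0,0],[0,0,-0.055]],[[0,0,0],[0,0,-0.055]],[[0,0,0],[0,0,-0.055]],[[0,0,0],[0,0,-0.055]],[[0,0,0],[0,0,-0.055]],[[0,0,0],[0,0,0]],[[0,0,0],[0,0,0]],[[0,0,0],[0,0,0]],[[0,0,0],[0,0,0]],[[0,0,0],[0,0,0]]]'

```text
time: 3.85
tool_pos: [0.3803, 0.0198, 0.2267]
tool_rot: [3.142, -0.0, 3.141]
contact_force: [0.5, 0.8, -0.4]
opening: 0.0001
grip_force: 0.0
```

>>> send_rows --plan '[[[-0.459,-0.06,0.339],[0,0,0]],[[-0.459,-0.06,0.339],[0,0,0]],[[-0.459,-0.06,0.339],[0,0,0]],[[-0.459,-0.06,0.339],[0,0,0]],[[-0.459,-0.06,0.339],[0,0,0]],[[-0.459,-0.06,0.339],[0,0,0]],[[-0.459,-0.06,0.339],[0,0,0]],[[-0.459,-0.06,0.339],[0,0,0]],[[-0.459,-0.06,0.339],[0,0,0]],[[-0.459,-0.06,0.339],[0,0,0]]]'

```text
time: 5.1
tool_pos: [0.4959, 0.0046, 0.1414]
tool_rot: [3.142, 0.0, 3.141]
contact_force: [-0.4, -0.9, -0.2]
opening: 0.0005
grip_force: 0.0
```

```bash
python3 - <<'E'
from h import *
a=[]
for n in("wrist","top"):
    p,d=read_camera(n); a.append(p if n=="wrist" else p)
t=cv2.resize(a[1][170:275,240:380],(560,420),interpolation=cv2.INTER_CUBIC)
cv2.imwrite("pics/c1.png",cv2.resize(np.hstack([a[0],t]),(800,300)))
E
```

```text
(no output)
```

View pics/c1.png

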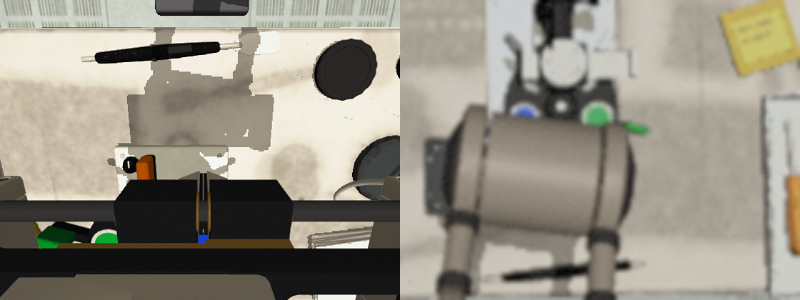

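The wrist view (left half) looks back at the robot, with the closed fingers at columns 115–292 and the amber tab at (147,167) beyond them. The top view (right half) shows blue and green still in place. I'll check the wrist camera's position and the clearance.

```bash
python3 - <<'E'
from h import *
K,R,t=cam("wrist"); print("cam",-R.T@t, "axis",R[2]); s=robot.observe(); T=s["tool_pos"]; print(T)
sc=400/560
for nm,P in dict(amb_in=(.496,-.036,.152),amb_out=(.472,-.036,.152),tip_r=T+[0,-.019,0],tip_l=T+[0,.019,0],tip_c=T).items(): print(nm,proj("wrist",P)*sc)
p,d=read_camera("wrist")
for u,v in((147,165),(147,175),(160,200),(250,200),(125,200),(105,237),(50,237)):
    U,V=int(u/sc),int(v/sc); print((u,v),p[V,U],d[V,U], world("wrist",U,V,d=d[V,U]).round(4))
E
```

```text
cam [0.41919739 0.00447866 0.29875784] axis [ 2.78879413e-01  4.99090460e-04 -9.60325999e-01]
[0.4957694  0.00454627 0.14092029]
amb_in [146.07020393 193.23828516]
amb_out [143.57221619 161.40375511]
tip_r [178.00737311 185.98746145]
tip_l [228.20002546 185.9064864 ]
tip_c [203.10507546 185.94697171]
(147, 165) [  0  72 164] 0.15732081 [ 0.4744 -0.0344  0.1515]
(147, 175) [  0  74 171] 0.15917028 [ 0.4818 -0.0348  0.1518]
(160, 200) [15 14 14] 0.07885412 [ 0.4582 -0.0103  0.2286]
(250, 200) [15 14 13] 0.078459695 [0.4581 0.0207 0.2289]
(125, 200) [14 13 13] 0.08039421 [ 0.459  -0.0229  0.2272]
(105, 237) [ 48 169  12] 0.19275905 [ 0.5448 -0.0782  0.1351]
(50, 237) [12 49  4] 0.17915559 [ 0.5359 -0.1155  0.1466]
```

>>> send_rows --plan '[[[0,-0.234,0],[0,0,0]],[[0,-0.234,0],[0,0,0]],[[0,-0.234,0],[0,0,0]],[[0,-0.234,0],[0,0,0]],[[0,-0.234,0],[0,0,0]],[[0,-0.234,0],[0,0,0]],[[0,-0.234,0],[0,0,0]],[[0,-0.234,0],[0,0,0]],[[0,-0.234,0],[0,0,0]],[[0,-0.234,0],[0,0,0]]]'

```text
time: 6.5
tool_pos: [0.4949, -0.0542, 0.1419]
tool_rot: [-3.142, -0.0, 3.141]
contact_force: [-0.6, 0.0, 0.2]
opening: 0.0003
grip_force: 0.0
```

```bash
cat >> h.py <<'E'
C=np.array([.565,-.0353])
def tabs():
    """tab angles (deg, world) seen by the wrist camera: points at cap-top height, 66-96 mm from the axis"""
    p,d=read_camera("wrist"); K,R,t=cam("wrist")
    v,u=np.mgrid[0:420,0:560]; r=np.linalg.inv(K)@np.stack([u.ravel(),v.ravel(),np.ones(u.size)])
    X=(R.T@(r*d.ravel()-t[:,None])).T; h=cv2.cvtColor(p,cv2.COLOR_BGR2HSV).reshape(-1,3); w=X[:,:2]-C; q=np.hypot(*w.T)
    m=(d.ravel()>0)&(abs(X[:,2]-.1515)<.003)&(q>.066)&(q<.096); a=np.degrees(np.arctan2(w[:,1],w[:,0]))%360
    for b in range(0,360,12):
        s=m&(a>=b)&(a<b+12)
        if s.sum()>15: print("tab",a[s].mean().round(1),"HSV",np.median(h[s],0),s.sum())
    print(robot.observe()["tool_pos"].round(4)); return p
E
python3 - <<'E'
from h import *
p=tabs(); t=read_camera("top")[0]
t=cv2.resize(t[170:275,240:380],(560,420),interpolation=cv2.INTER_CUBIC)
cv2.imwrite("pics/c2.png",cv2.resize(np.hstack([p,t]),(800,300)))
E
```

```text
tab 66.9 HSV [17. 15. 68.] 198
tab 140.7 HSV [114. 246. 104.] 253
tab 187.6 HSV [20. 58. 97.] 108
tab 197.0 HSV [20. 57. 96.] 153
[ 0.4949 -0.0548  0.1418]
```

View pics/c2.png

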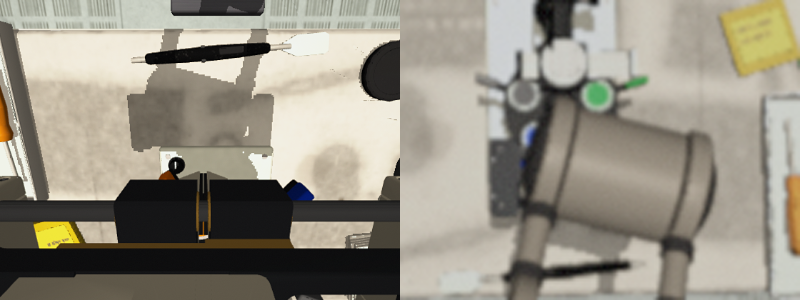

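Blue is now near 144° and grey near 72°, so the wheel has moved one notch and clicked. Before stepping left I'll check the wand's extent.

```bash
python3 - <<'E'
from h import *
for n in("top","side"):
    d=np.load(n+"0.npy"); K,R,t=cam(n)
    v,u=np.mgrid[0:420,0:560]; r=np.linalg.inv(K)@np.stack([u.ravel(),v.ravel(),np.ones(u.size)])
    X=(R.T@(r*d.ravel()-t[:,None])).T[d.ravel()>0]
    s=(X[:,2]>.1)&(X[:,1]>.07)&(X[:,1]<.3)&(X[:,0]>.4)&(X[:,0]<.64); Y=X[s]
    print(n,len(Y)); print(Y[np.argsort(Y[:,1])][:60:6].round(3))
E
```

```text
top 449
[[0.509 0.161 0.111]
 [0.497 0.164 0.147]
 [0.495 0.166 0.153]
 [0.486 0.171 0.186]
 [0.484 0.175 0.198]
 [0.484 0.179 0.237]
 [0.484 0.182 0.255]
 [0.482 0.187 0.277]
 [0.487 0.194 0.284]
 [0.485 0.198 0.289]]
side 755
[[0.502 0.159 0.128]
 [0.51  0.161 0.111]
 [0.512 0.162 0.105]
 [0.501 0.165 0.138]
 [0.505 0.166 0.123]
 [0.499 0.167 0.149]
 [0.499 0.168 0.14 ]
 [0.501 0.169 0.138]
 [0.493 0.172 0.183]
 [0.491 0.173 0.183]]
```

>>> send_rows --plan '[[[0,0,-0.6],[0,0,0]],[[0,0,-0.6],[0,0,0]],[[0,0.7,0],[0,0,0]],[[0,0.7,0],[0,0,0]],[[0,0.7,0],[0,0,0]],[[0,0.7,0],[0,0,0]],[[0,0.7,0],[0,0,0]],[[0,0.7,0],[0,0,0]],[[0,0,0.6],[0,0,0]],[[0,0,0.6],[0,0,0]]]'

```text
time: 7.85
tool_pos: [0.4953, 0.0522, 0.1417]
tool_rot: [3.142, 0.001, 3.141]
contact_force: [-0.7, -1.0, 0.1]
opening: 0.0005
grip_force: 0.0
```

```bash
python3 -c "
from h import *
p=tabs(); cv2.imwrite('pics/c3.png',p); print(robot.observe()['contact_force'])"
```

```text
[0.4941 0.0521 0.1398]
[-0.67753159  0.05887996 -1.46054045]
```

View pics/c3.png

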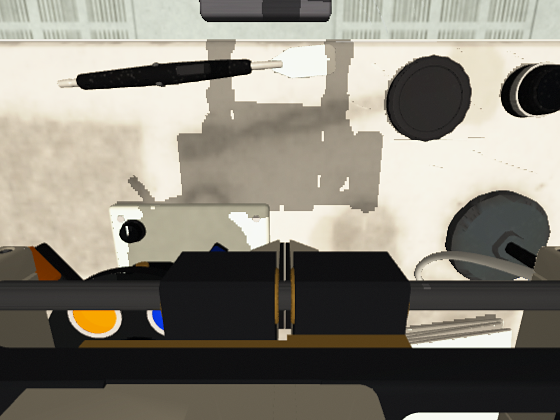

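The amber filter is at (95,318), and the blue tab at (218,248) lies just right of the lowered fingers. I'll push it across.

>>> send_rows --plan '[[[0,-0.212,0],[0,0,0]],[[0,-0.212,0],[0,0,0]],[[0,-0.212,0],[0,0,0]],[[0,-0.212,0],[0,0,0]],[[0,-0.212,0],[0,0,0]],[[0,-0.212,0],[0,0,0]],[[0,-0.212,0],[0,0,0]],[[0,-0.212,0],[0,0,0]],[[0,-0.212,0],[0,0,0]],[[0,-0.212,0],[0,0,0]]]'

```text
time: 9.15
tool_pos: [0.4952, -0.0023, 0.142]
tool_rot: [-3.142, 0.0, 3.141]
contact_force: [-0.2, 0.6, 0.5]
opening: 0.0006
grip_force: 0.3
```

>>> send_rows --plan '[[[0,-0.212,0],[0,0,0]],[[0,-0.212,0],[0,0,0]],[[0,-0.212,0],[0,0,0]],[[0,-0.212,0],[0,0,0]],[[0,-0.212,0],[0,0,0]],[[0,-0.212,0],[0,0,0]],[[0,-0.212,0],[0,0,0]],[[0,-0.212,0],[0,0,0]],[[0,-0.212,0],[0,0,0]],[[0,-0.212,0],[0,0,0]]]'

```text
time: 10.4
tool_pos: [0.4948, -0.0552, 0.1419]
tool_rot: [-3.142, -0.001, 3.141]
contact_force: [-0.2, -1.0, 0.3]
opening: 0.0004
grip_force: 0.0
```

>>> send_rows --plan '[[[0,0,-0.6],[0,0,0]],[[0,0,-0.6],[0,0,0]],[[0,0.7,0],[0,0,0]],[[0,0.7,0],[0,0,0]],[[0,0.7,0],[0,0,0]],[[0,0.7,0],[0,0,0]],[[0,0.7,0],[0,0,0]],[[0,0.7,0],[0,0,0]],[[0,0,0],[0,0,0]],[[0,0,0],[0,0,0]]]'

```text
time: 11.65
tool_pos: [0.4952, 0.0501, 0.172]
tool_rot: [-3.141, 0.0, 3.141]
contact_force: [-0.3, 0.4, -0.6]
opening: 0.0008
grip_force: 0.0
```

```bash
python3 - <<'E'
from h import *
p=tabs(); t=read_camera("top")[0]
t=cv2.resize(t[170:275,240:380],(560,420),interpolation=cv2.INTER_CUBIC)
cv2.imwrite("pics/c4.png",cv2.resize(np.hstack([p,t]),(800,300)))
E
```

```text
tab 143.0 HSV [20. 13. 58.] 68
tab 146.0 HSV [15. 15. 59.] 177
tab 215.0 HSV [113. 245. 152.] 239
tab 218.1 HSV [113. 245. 210.] 350
[0.4952 0.0498 0.172 ]
```

View pics/c4.png

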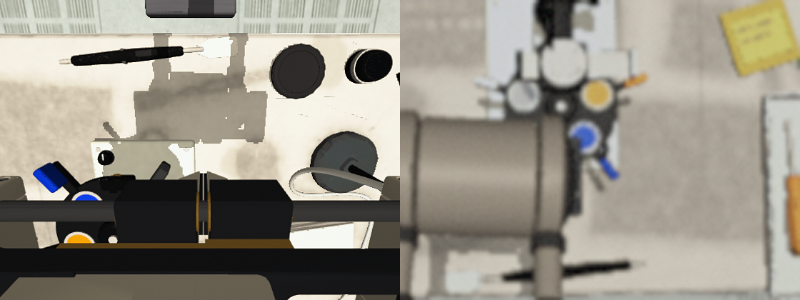

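Blue now sits at 216°, grey at 144° and amber at 288°, so one more notch is needed. I'll lower the fingers and push grey the same way.

>>> send_rows --plan '[[[0,0.08,0.6],[0,0,0]],[[0,0,0.6],[0,0,0]],[[0,0,0],[0,0,0]],[[0,-0.212,0],[0,0,0]],[[0,-0.212,0],[0,0,0]],[[0,-0.212,0],[0,0,0]],[[0,-0.212,0],[0,0,0]],[[0,-0.212,0],[0,0,0]],[[0,-0.212,0],[0,0,0]],[[0,-0.212,0],[0,0,0]]]'

```text
time: 13.0
tool_pos: [0.4944, 0.0153, 0.142]
tool_rot: [3.141, -0.001, 3.141]
contact_force: [-2.8, 1.9, 2.0]
opening: 0.0005
grip_force: 1.6
```

>>> send_rows --plan '[[[0,-0.212,0],[0,0,0]],[[0,-0.212,0],[0,0,0]],[[0,-0.212,0],[0,0,0]],[[0,-0.212,0],[0,0,0]],[[0,-0.212,0],[0,0,0]],[[0,-0.212,0],[0,0,0]],[[0,-0.212,0],[0,0,0]],[[0,-0.212,0],[0,0,0]],[[0,-0.212,0],[0,0,0]],[[0,-0.212,0],[0,0,0]]]'

```text
time: 14.25
tool_pos: [0.4954, -0.0383, 0.1421]
tool_rot: [-3.142, 0.001, 3.141]
contact_force: [0.7, 1.5, 0.4]
opening: 0.0003
grip_force: 0.5
```

>>> send_rows --plan '[[[0,-0.212,0],[0,0,0]],[[0,-0.212,0],[0,0,0]],[[0,-0.212,0],[0,0,0]],[[0,0,0],[0,0,0]],[[0,0,0],[0,0,0]],[[0,0,0],[0,0,0]],[[0,0.6,0],[0,0,0]],[[0,0,-0.8],[0,0,0]],[[0,0,-0.8],[0,0,0]],[[0,0,-0.8],[0,0,0]]]'

```text
time: 15.5
tool_pos: [0.4949, -0.0376, 0.2026]
tool_rot: [3.141, -0.0, 3.142]
contact_force: [0.8, -0.3, 0.1]
opening: 0.0007
grip_force: 0.0
```

```bash
python3 - <<'E'
from h import *
p=tabs(); t=read_camera("top")[0]
t=cv2.resize(t[170:275,240:380],(560,420),interpolation=cv2.INTER_CUBIC)
cv2.imwrite("pics/c5.png",cv2.resize(np.hstack([p,t]),(800,300)))
E
```

```text
tab 142.7 HSV [ 20.  43. 167.] 129
tab 146.3 HSV [ 20.   43.  160.5] 276
tab 215.5 HSV [15. 15. 33.] 124
tab 218.5 HSV [18. 14. 54.] 282
[ 0.4962 -0.038   0.2052]
```

View pics/c5.png

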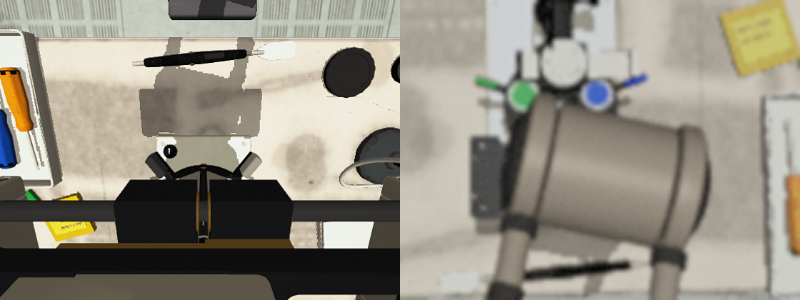

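Grey is at 216° and the white tab at 144°, with blue and green placed evenly either side of the head. Amber is therefore clicked in under it. Next I'll go round to the right for the shutter.

>>> send_rows --plan '[[[0,-0.976,0],[0,0,0]],[[0,-0.976,0],[0,0,0]],[[0,-0.976,0],[0,0,0]],[[0,-0.976,0],[0,0,0]],[[0,-0.976,0],[0,0,0]],[[-0.872,0,0],[0,0,0]],[[-0.872,0,0],[0,0,0]],[[-0.872,0,0],[0,0,0]],[[-0.872,0,0],[0,0,0]],[[-0.872,0,0],[0,0,0]]]'

```text
time: 16.85
tool_pos: [0.6044, -0.1599, 0.2006]
tool_rot: [3.141, -0.002, 3.141]
contact_force: [0.2, -0.3, 0.6]
opening: 0.0005
grip_force: 0.0
```

>>> send_rows --plan '[[[0,0,0.35],[0,0,0]],[[0,0,0.35],[0,0,0]],[[0,0,0.35],[0,0,0]],[[0,0,0.35],[0,0,0]],[[0,0,0],[0,0,0]],[[0,0,0],[0,0,0]],[[0,0,0],[0,0,0]],[[0,0,0],[0,0,0]],[[0,0,0],[0,0,0]],[[0,0,0],[0,0,0]]]'

```text
time: 18.1
tool_pos: [0.604, -0.1609, 0.167]
tool_rot: [3.142, 0.0, 3.141]
contact_force: [0.2, 0.2, 0.4]
opening: 0.0007
grip_force: 0.0
```

```bash
python3 - <<'E'
from h import *
p=tabs(); t=read_camera("top")[0]
t=cv2.resize(t[170:275,240:380],(560,420),interpolation=cv2.INTER_CUBIC)
cv2.imwrite("pics/c6.png",cv2.resize(np.hstack([p,t]),(800,300)))
E
```

```text
tab 0.7 HSV [ 13. 255. 169.] 43
tab 215.4 HSV [18. 19. 55.] 129
tab 218.7 HSV [15. 14. 56.] 818
tab 286.5 HSV [114.  244.  108.5] 324
tab 289.5 HSV [114. 246. 109.] 281
tab 357.5 HSV [ 13. 255. 170.] 222
[ 0.604  -0.1609  0.167 ]
```

View pics/c6.png

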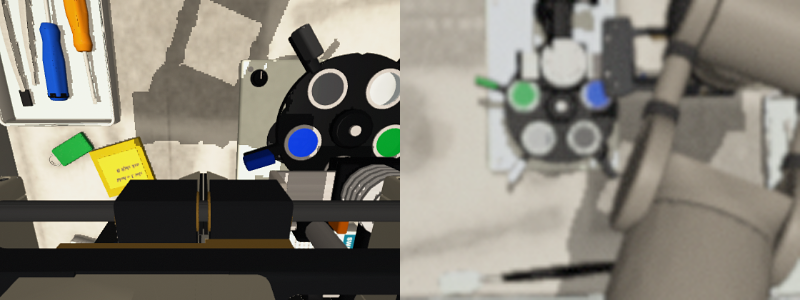

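Amber's tab reads about 359° and blue's 288°, so the wheel is in its notch. The fingers are right of the slide's white end, seen at about (300,185), so I'll push gently to the left.

>>> send_rows --plan '[[[0,0.3,0],[0,0,0]],[[0,0.3,0],[0,0,0]],[[0,0.3,0],[0,0,0]],[[0,0.2,0],[0,0,0]],[[0,0.2,0],[0,0,0]],[[0,0.2,0],[0,0,0]],[[0,0.2,0],[0,0,0]],[[0,0.2,0],[0,0,0]],[[0,0.2,0],[0,0,0]],[[0,0.2,0],[0,0,0]]]'

```text
time: 19.45
tool_pos: [0.604, -0.1031, 0.167]
tool_rot: [3.142, 0.0, 3.141]
contact_force: [-0.6, -2.3, 1.8]
opening: 0.0006
grip_force: 0.9
```

```bash
cat > s.py <<'E'
from h import *
p,d=read_camera("wrist"); K,R,t=cam("wrist")
v,u=np.mgrid[0:420,0:560]; r=np.linalg.inv(K)@np.stack([u.ravel(),v.ravel(),np.ones(u.size)])
X=(R.T@(r*d.ravel()-t[:,None])).T
s=(d.ravel()>0)&(abs(X[:,2]-.175)<.017)&(X[:,0]>.57)&(X[:,0]<.64)
Y=X[s]; print(len(Y), np.percentile(Y[:,1],[1,10,50,90,99]).round(4)); 
top=Y[Y[:,2]>.186]; print("z>186",len(top), len(top) and np.percentile(top[:,1],[2,50,98]).round(4))
print(robot.observe()["tool_pos"].round(4),robot.observe()["contact_force"].round(1))
E
python3 s.py
```

```text
7459 [-0.111  -0.0842 -0.0288  0.0259  0.0301]
z>186 757 [-0.1049 -0.0381 -0.027 ]
[ 0.604  -0.1024  0.167 ] [-0.3 -0.   0.3]
```

>>> send_rows --plan '[[[0,0.04,0],[0,0,0]],[[0,0.04,0],[0,0,0]],[[0,0.04,0],[0,0,0]],[[0,0.04,0],[0,0,0]],[[0,0.04,0],[0,0,0]],[[0,0.04,0],[0,0,0]],[[0,0,0],[0,0,0]],[[0,0,0],[0,0,0]],[[0,0,0],[0,0,0]],[[0,0,0],[0,0,0]]]'

```text
time: 20.75
tool_pos: [0.604, -0.0989, 0.1671]
tool_rot: [-3.139, 0.0, 3.14]
contact_force: [-1.1, -5.7, 0.7]
opening: 0.0007
grip_force: 3.6
```

```bash
python3 s.py; python3 -c "
from h import *
p=read_camera('wrist')[0];t=read_camera('top')[0]
t=cv2.resize(t[170:275,240:380],(560,420),interpolation=cv2.INTER_CUBIC)
cv2.imwrite('pics/c7.png',cv2.resize(np.hstack([p,t]),(800,300)))"
```

```text
7532 [-0.1074 -0.0804 -0.0219  0.0293  0.0335]
z>186 614 [-0.1013 -0.0363 -0.0263]
[ 0.604  -0.0988  0.1671] [-1.7 -7.2  0.4]
```

View pics/c7.png

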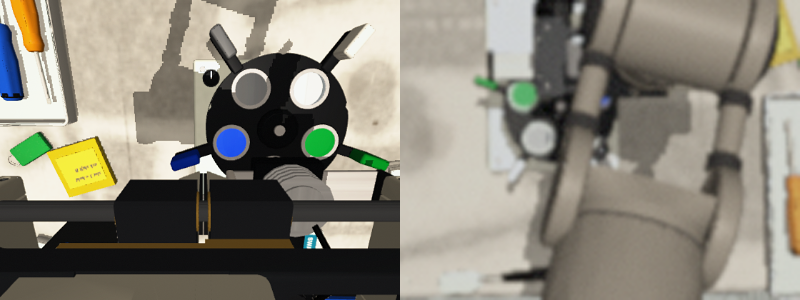

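The tool stopped at y = -0.099, where the open stop is expected, and the force rose to about 6–7 N. One small extra push will confirm it, then I'll back off to the right and up.

>>> send_rows --plan '[[[0,0.04,0],[0,0,0]],[[0,0.04,0],[0,0,0]],[[0,0,0],[0,0,0]],[[0,0,0],[0,0,0]],[[0,0,0],[0,0,0]],[[0,0,0],[0,0,0]],[[0,0,0],[0,0,0]],[[0,0,0],[0,0,0]],[[0,0,0],[0,0,0]],[[0,0,0],[0,0,0]]]'

```text
time: 22.15
tool_pos: [0.6041, -0.0983, 0.1674]
tool_rot: [-3.137, 0.001, 3.14]
contact_force: [-1.8, -11.9, 0.6]
opening: 0.0002
grip_force: 6.0
```

>>> send_rows --plan '[[[0,-0.3,0],[0,0,0]],[[0,-0.6,0],[0,0,0]],[[0,-0.8,0],[0,0,0]],[[0,-0.4,0],[0,0,0]],[[0,0,-0.8],[0,0,0]],[[0,0,-0.8],[0,0,0]],[[0,0,-0.8],[0,0,0]],[[0,0,-0.8],[0,0,0]],[[0,0,0],[0,0,0]],[[0,0,0],[0,0,0]]]'

```text
time: 23.4
tool_pos: [0.6036, -0.1479, 0.2459]
tool_rot: [3.141, -0.001, 3.141]
contact_force: [-0.1, -0.3, -0.4]
opening: 0.0006
grip_force: 0.0
```

```bash
python3 s.py; python3 - <<'E'
from h import *
p=tabs(); t=read_camera("top")[0]
t=cv2.resize(t[170:275,240:380],(560,420),interpolation=cv2.INTER_CUBIC)
cv2.imwrite("pics/c8.png",cv2.resize(np.hstack([p,t]),(800,300)))
E
```

```text
5691 [-0.082  -0.0774 -0.0354  0.0324  0.0359]
z>186 982 [-0.0811 -0.0424  0.0366]
[ 0.6035 -0.1479  0.2457] [-0.2  0.5 -0.3]
tab 0.5 HSV [ 13. 255. 168.] 32
tab 69.9 HSV [ 66.  246.  138.5] 192
tab 73.0 HSV [ 65. 246. 134.] 103
tab 142.9 HSV [ 39.   8. 243.] 134
tab 146.2 HSV [ 36.   10.5 243. ] 306
tab 215.3 HSV [18. 19. 92.] 79
tab 218.5 HSV [17. 16. 59.] 345
tab 286.5 HSV [114. 244. 111.] 157
tab 289.6 HSV [114. 246. 110.] 156
tab 357.5 HSV [ 13. 255. 175.] 184
[ 0.6035 -0.1478  0.2457]
```

View pics/c8.png

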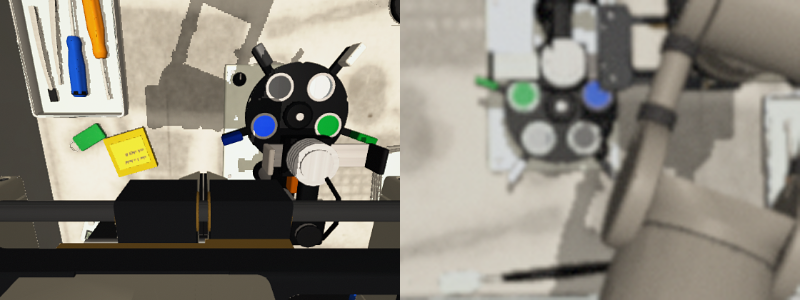

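The slide's white end now sits at y = -0.081, about 29 mm open and against its stop. The tabs still read notch angles with amber under the head, and the arm is clear.

```bash
python3 -c "
from h import *
print(robot.hand_in())"
```

```text
the job is handed in; nothing more can be done
None
```

I pushed the amber filter round until it clicked in under the lamp head, then opened the shutter to its stop (about 29 mm by camera). The arm was clear when I handed in at about 24 s, and no verdict came back.

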